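Slide a turned leg into its clamping fixture and lock the cam

ROBOT

A 6-joint arm with a two-finger parallel gripper is mounted at the origin on the work surface; the furniture and walls round the work are solid. World frame = base frame: x ahead of the robot, y to its left, z up, the work surface at z = 0. Lengths are in m, angles in rad, forces in N, time in s.
With the tool pointing down it reaches from about 0.425 to 1.125 m from the base axis. Payload 14.9 kg.
Tool frame: the origin (TCP) lies between the finger pads; the fingertips stand 22 mm ahead of it and the grasp point (between the pads) lies 3 mm ahead of it; y points along the fingers, x is the direction in which the jaws open and shut, and the axes are right-handed (so a half turn about y gives the same grasp; the last joint's range is limited). The gripper opens to 91 mm and grips with 3 to 60 N. Pads are 32 mm wide; open, the fingers measure 118 mm over their backs; the gripper's body (76 mm by 178 mm) begins 60 mm behind the grasp point.
Start: joints at [1.223, 0.379, 1.734, -0, 1.028, -0.033], TCP at [0.217, 0.666, 0.236] pointing down, gripper open.
Joint ranges: [-2.77, 2.77], [-0.74, 2.19], [0, 2.66], [-1.06, 4.2], [0.31, 2.87], [-3.08, 3.08]. Speed limits (rad/s): [1.89, 1.89, 2.39, 3.14, 3.14, 3.14].

INTERFACE

Orientations are given as a unit quaternion [x, y, z, w].
In Python, from cell import robot, vision, job, finder gives the robot as it stands.
- The arm moves only by the tool carry_out, never from a script. Its argument "targets" is a list of rows, each a list of 3 entries, a list of its own where there are three numbers: the finger opening in cm, from 0 to 9.12, then the shift along the tool's x, y, z in cm, then the turn, a rotation vector about the tool's x, y, z in degrees. In form: [[gripper, [dx, dy, dz], [ax, ay, az]], ...]. A call has 1 to 12 rows; each row is the pose to reach, as a shift and turn from the pose commanded when the call began, along the tool's axes at that moment; what a row does not reach only later rows make up. A row lasts 1/8 s, in which the tool goes at most 62.5 mm and 10.7 degrees, less where a joint would pass 70% of its speed; a pose out of reach is approached as far as the arm can. A call with a gripper value outside its range is refused whole. The fingers move at their own pace and stop on an object; "grip_force" is the grip in N (left out, the last holds). Time passes only in rows, so rows that repeat a pose let the fingers close. It gives the time, the measured TCP pose, the force and the opening at its end, in the units of the state.
- robot.get_state(): the state, without advancing time (a new reading comes with each control period).
- vision.snapshot(name): name is "scene" or "top" or "wrist"; returns a dict with "img" (384x512x3 uint8, blue, green, red), "vfov" (degrees; the focal length in pixels is half the picture's height over the tangent of half this angle, whatever the lens; pixels are square), "cx", "cy" (the principal point, pixels), "world_to_cam" (4x4, takes a point from world to camera coordinates). Camera axes: x right, y down, z forward; pixel columns grow to the right and rows downward; lengths in m; the calibration is good to about 2 mm. A picture is of the moment at which its call begins. There is no depth.
- job.sign_off(): hands the job in, once; it reports no verdict.
Trained networks look in the newest picture that a camera, given by its name, has taken for a name from the list of things; names that differ only in an ending like _2 or _b are one class to them, and where a whole thing is asked for, a point or a joint stands for the part that bears it (a point fixed in the world has none). Each returns a list of dicts, best first, with "confidence" (0 to 1); they miss things now and then, are a little off and sometimes report something else, mostly with a low value. They report only what shows in the picture. A call takes as long as a camera call.
- finder.boxes_of(name, camera): "bbox" ([centre column, centre row, width, height] as shares, 0 to 1, of the picture: columns of its width, rows of its height, round what is visible of it).
- finder.trace(name, camera): "pixels" (384x512 bool, what is visible of it) and "bbox" ([centre column, centre row, width, height] as shares, 0 to 1, of the picture: columns of its width, rows of its height, round what is visible of it).
The state is a dict: "time_s": time; "joints": joint angles; "qvel": joint speeds; "effort": joint torques, N m; "eef_pos": TCP position; "ee_rot": TCP orientation; "contact_force": force on the tool from outside, world axes, zero at the start; "moment": the same for the moment, N m; "width": finger opening in m.
Only numpy, scipy, OpenCV 4.12 (cv2) and the standard library are available. Lean on these libraries where they do the work, as an engineer would, in place of code of your own. Each camera call takes 0.05 s, during which the arm holds its last target. There are 200 camera calls.

TASK

The turned table leg standing foot-up on the bench must be held for drilling its foot. Without gripping, lifting or tipping it, push it low down with the fingertips so that it slides upright into the pocket of the clamping fixture until it meets the end stop; then, with a fingertip, swing the cam lever round as far as it goes so that the cam clamps the leg tight against the fence. Leave the lever open until the leg is home, do not disturb the tin, tape measure, glue bottle or screwdriver, and let go of everything at the end.

Things in the scene. Friction and masses are not known exactly. Their poses are not given: they have to be found in the camera images.
- turned_leg: Loose turned wooden leg, 190 mm tall, about 0.24 kg, standing upright, foot upward. Its lowest 80 mm is a plain cylinder of diameter 56 mm; above a bead it tapers to 30 mm at the top. Origin: centre of its underside; z up its axis; its yaw does not matter. Pushed higher than about 35 mm it may tip. A gripper held upright would bump its top: lean the gripper back, away from the leg, by 30 degrees or so.
- fixture: Wooden clamping fixture fixed to the bench. Origin: on the bench, where the leg's axis stands when home; +x points into the pocket, +y to the fence. The pocket lies between fence (+y side) and cam (-y side), ends at the end stop and is open towards -x. It has no floor: the leg slides on the bench. With the lever open it is 6 to 8 mm wider than the leg.
- end_stop (a point): Middle of the end stop's face at half height, at x = +28, y = 0 mm in the fixture's frame. The stop is an upright wooden block 60 mm high, its face square to the fixture's x axis.
- fence (a point): Point on the fence's face at half height, at x = 0, y = +28 mm in the fixture's frame. The fence is an upright wooden block 20 mm thick and 60 mm high along the fixture's x axis; its rounded nose ends at x = -28 mm. Outside the pocket lie plywood feet 12 mm high: behind the fence up to y = +79, beyond the stop, and on the cam's side at y = -38 to -90, x = -51 to +29 mm.
- cam: The fixture's cam with its lever, one part: an eccentric aluminium disc (diameter 36 mm, 22 to 46 mm above the bench) that presses on the leg, turned by the lever. Origin: on the vertical pivot axis at bench height, at x = -3, y = -52 mm in the fixture's frame.
- lever (a joint): Cam lever angle (rad): 0 fully open, 1.65 at its end stop; grows clockwise seen from above. In the fixture's frame the lever points from the pivot at -55 degrees from +x when open and at -150 degrees when closed, so its knob is drawn round towards -x. It stays where it is left: about 2 N at the knob moves it, about 6 N over the last 0.3 rad, where the cam presses on the leg.
- lever_knob (a point): Centre of the black ball knob (diameter 22 mm) at the lever's end, 90 mm from the pivot axis, 62 mm above the bench. The lever's steel rod, 9 mm thick, runs from it to the pivot at 52 to 62 mm above the bench; below the outer half of the lever there is nothing but the 12 mm foot.
- grease_tin: Bystander: round tin, diameter 73 mm, 41 mm high, standing. Origin: centre of its underside.
- tape_measure: Bystander: yellow pocket tape measure, 35 x 93 x 66 mm. Origin: centre of its underside.
- glue_bottle: Bystander: white glue bottle, diameter 60 mm, 174 mm tall, standing. Origin: centre of its underside.
- screwdriver: Bystander: screwdriver lying down, 215 mm long, 30 mm thick handle. Origin: centre of its underside.

How it is judged:
On the way, in this order (a step that is already met when the one before it is completed fails the run):
1. the leg stands in the pocket against the end stop, lever still open (x of turned_leg in the frame of fixture above -0.005 m and y of turned_leg in the frame of fixture between -0.012 and 0.004 m and angle between turned_leg's own z axis and vertical below 0.06 rad and value of joint lever below 0.8 rad), for 0.2 s.
2. the lever is swung round and the cam presses on the leg (value of joint lever above 1.4 rad and contact force between turned_leg and cam above 2 N), for 0.2 s.
At the end, for the whole second after the job is handed in: The leg stands upright on the bench within 4 mm of its home position against stop and fence, the lever is past 1.4 rad, and the cam presses on the leg with more than 2 N, all at rest (all of step 2 and horizontal distance between turned_leg and fixture below 0.004 m and angle between turned_leg's own z axis and vertical below 0.06 rad and height (world z) of turned_leg below 0.005 m and linear speed of turned_leg below 0.02 m/s); the robot touches nothing.
It fails at once if the leg is tipped (more than about 11 degrees) (angle between turned_leg's own z axis and vertical above 0.2 rad).
It fails at once if the leg is lifted off the bench (height (world z) of turned_leg above 0.012 m).
It fails at once if the lever is closed before the leg is home (value of joint lever above 0.9 rad and x of turned_leg in the frame of fixture below -0.012 m).
It fails at once if a bystander is moved more than 2 cm (distance of any of grease_tin, tape_measure, glue_bottle, screwdriver from where it was at the start of the episode above 0.02 m).
It also fails if it takes over 72 s, if anything falls off the work surface, if the arm or the gripper's body presses on something with over 40 N, if the wrist force passes 120 N, or if a joint passes its speed limit or range.

## Working session

There is one attempt and no reset: what is moved stays moved. The work goes in short steps, Python scripts to look and compute and a tool call to move; the robot and the scene stay as the last step left them, time stands still between calls to the robot, and variables do not carry over. Pictures are saved under pics/ and viewed, on a budget of 10 in all, crops included, one or two more only if the job needs it, and the job is handed in when it is done.

Besides the shell and the picture viewer there is one more tool, called after "Call:" as name(argument=value, ...), one argument or row to a line, values as JSON. carry_out: Moves the arm, as the interface text tells. Its arguments: {"type":"object","properties":{"targets":{"type":"array"},"grip_force":{"type":"number"}},"required":["targets"]}

```bash
mkdir -p pics; ls
cat > h.py <<'E'
import numpy as np, cv2
from scipy.spatial.transform import Rotation as R
from cell import robot, vision, job, finder
def cam(s):
    f=192/np.tan(np.radians(s["vfov"])/2); return f,np.array(s["world_to_cam"])
def proj(s,p):
    f,T=cam(s); q=T[:3,:3]@np.array(p)+T[:3,3]; return np.array([s["cx"]+f*q[0]/q[2], s["cy"]+f*q[1]/q[2]])
def ray(s,u,v):
    f,T=cam(s); d=T[:3,:3].T@np.array([(u-s["cx"])/f,(v-s["cy"])/f,1]); return -T[:3,:3].T@T[:3,3], d
def at_z(s,u,v,z):
    o,d=ray(s,u,v); return o+d*(z-o[2])/d[2]
E
python3 - <<'E'
from h import *
st=robot.get_state(); print(st)
ims=[]
for c in ["scene","top","wrist"]:
    s=vision.snapshot(c); cv2.imwrite(f"pics/{c}0.png",s["img"])
    print(c,s["vfov"],s["cx"],s["cy"],np.round(np.array(s["world_to_cam"]),3).tolist())
    for n in ["turned_leg","fixture","cam","lever_knob","end_stop","fence","grease_tin","tape_measure","glue_bottle","screwdriver"]:
        try: b=finder.boxes_of(n,c)
        except Exception as e: print(n,e); continue
        print(n,[(np.round(np.array(x["bbox"])*[512,384,512,384]).tolist(),round(x["confidence"],2)) for x in b[:2]])
E
```

```text
pics
{'time_s': 0.0, 'joints': array([ 1.22268692e+00,  3.79395928e-01,  1.73480438e+00,  6.29547902e-06,
        1.02851558e+00, -3.32844774e-02]), 'qvel': array([ 0.000252  , -0.00152053, -0.00057309, -0.00144685,  0.00215792,
       -0.00048446]), 'effort': array([-9.14388693e-04, -7.63701797e+01, -4.34392655e+01,  6.51025213e-02,
        4.21489135e-02, -1.01134654e-04]), 'eef_pos': array([0.21661549, 0.66523001, 0.23528539]), 'ee_rot': array([ 0.57242121,  0.4151055 , -0.41576553, -0.57197938]), 'contact_force': array([ 0.00924133,  0.21725501, -0.65095386]), 'moment': array([ 0.0290305 , -0.02503113,  0.01893534]), 'width': 0.09129662636178502}
scene 45.582722467177675 254.41710389225304 189.43892451220873 [[0.704, -0.71, -0.0, -0.51], [-0.4, -0.396, -0.827, 0.259], [0.587, 0.582, -0.563, 1.208], [0.0, 0.0, 0.0, 1.0]]
turned_leg [([251.0, 201.0, 19.0, 60.0], 0.65)]
fixture [([200.0, 193.0, 62.0, 58.0], 0.78), ([294.0, 170.0, 20.0, 46.0], 0.47)]
cam [([216.0, 181.0, 13.0, 31.0], 0.55)]
lever_knob [([216.0, 182.0, 16.0, 29.0], 0.46)]
end_stop [([199.0, 193.0, 64.0, 54.0], 0.62)]

[... 552 characters left out ...]
36.0, 46.0, 78.0], 0.74)]
cam [([204.0, 214.0, 31.0, 36.0], 0.51)]
lever_knob [([206.0, 214.0, 32.0, 35.0], 0.75)]
end_stop [([206.0, 234.0, 43.0, 77.0], 0.87)]
fence []
grease_tin [([129.0, 192.0, 25.0, 26.0], 0.81)]
tape_measure [([123.0, 258.0, 31.0, 25.0], 0.92)]
glue_bottle [([265.0, 144.0, 27.0, 30.0], 0.71), ([121.0, 255.0, 30.0, 26.0], 0.62)]
screwdriver [([373.0, 258.0, 64.0, 36.0], 0.64)]
wrist 65.2293621206355 253.786396875879 183.37129100032945 [[0.31, 0.951, -0.001, -0.7], [0.922, -0.301, 0.242, -0.027], [0.23, -0.076, -0.97, 0.39], [0.0, 0.0, 0.0, 1.0]]
turned_leg []
fixture []
cam []
lever_knob []
end_stop []
fence []
grease_tin []
tape_measure []
glue_bottle []
screwdriver []
```

Run:
```python
import cv2
a=cv2.imread("pics/top0.png")[120:320,100:420]; b=cv2.imread("pics/scene0.png")[120:300,120:360]
cv2.imwrite("pics/c1.png",cv2.resize(a,(800,500),interpolation=cv2.INTER_CUBIC))
cv2.imwrite("pics/c2.png",cv2.resize(b,(800,600),interpolation=cv2.INTER_CUBIC))
```

```text
(no output)
```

View pics/c1.png

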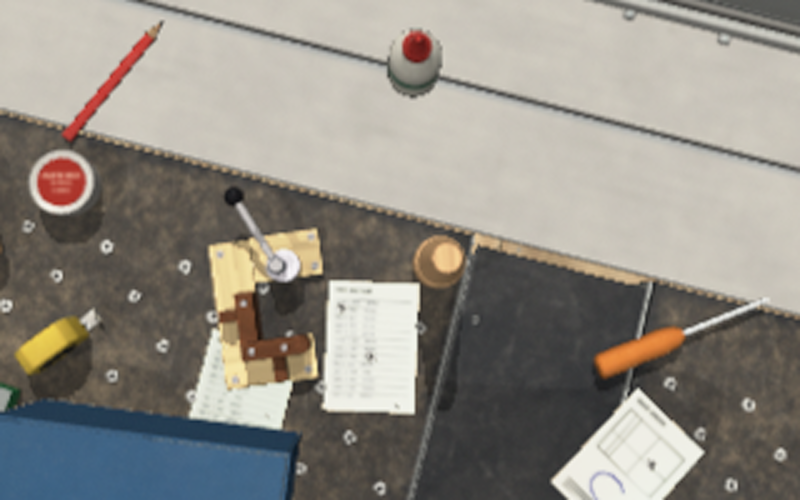

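View pics/c2.png

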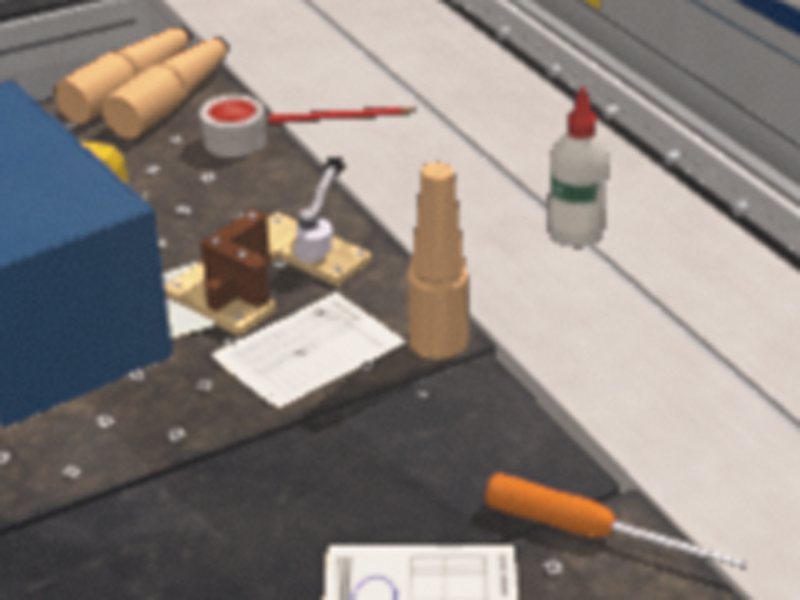

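Run:
```python
from h import *
t=vision.snapshot("top"); s=vision.snapshot("scene")
T=lambda x,y:(100+x/2.5,120+y/2.5); S=lambda x,y:(120+x/3.3333,120+y/3.3333)
def tri(a,b):
    o1,d1=ray(t,*a); o2,d2=ray(s,*b); d1/=np.linalg.norm(d1); d2/=np.linalg.norm(d2)
    k=np.linalg.lstsq(np.c_[d1,-d2],o2-o1,rcond=None)[0]; p,q=o1+k[0]*d1,o2+k[1]*d2
    return np.round((p+q)/2,3),round(np.linalg.norm(p-q),4)
for n,a,b in [("knob",T(234,196),S(336,163)),("pivot",T(285,264),S(312,222)),("legtop",T(449,254),S(438,170)),("box",T(298,433),S(152,212)),
  ("ledge",T(475,235),S(494,350)),("tin",T(62,182),S(234,108)),("ply corner cam",T(321,270),S(370,258)),("ply fence corner",T(315,375),S(235,332))]:
    print(n,tri(a,b))
print("legbase scene",at_z(s,*S(440,356),0), "cam pos",ray(s,0,0)[0],ray(t,0,0)[0])
for n,a,z in [("fence nose end",T(308,342),.06),("fence-stop inner",T(260,342),.06),("stop end",T(252,293),.06),("stop outer",T(237,293),.06),("ply TR",T(318,230),.012),("plyTL",T(209,245),.012),("plyBR",T(317,377),.012),("plyBL",T(228,388),.012),("ply cam BR",T(322,271),.012),("screw tip",T(768,300),.0),("screwh",T(600,367),.015),("glue",T(415,60),.1)]:
    print(n,np.round(at_z(t,*a,z),3))
```

```text
knob (array([0.625, 0.068, 0.064]), np.float64(0.0037))
pivot (array([0.547, 0.014, 0.053]), np.float64(0.0011))
legtop (array([ 0.551, -0.159,  0.188]), np.float64(0.0015))
box (array([ 0.367, -0.002,  0.156]), np.float64(0.0198))
ledge (array([ 0.581, -0.204, -0.005]), np.float64(0.0023))
tin (array([0.645, 0.265, 0.043]), np.float64(0.0045))
ply corner cam (array([ 0.554, -0.037,  0.031]), np.float64(0.0339))
ply fence corner (array([ 0.421, -0.016,  0.002]), np.float64(0.001))
legbase scene [ 5.33439935e-01 -1.77961301e-01 -1.11022302e-16] cam pos [-0.24661668 -0.96306653  0.89359275] [ 0.51171286 -0.08502964  1.22564641]
fence nose end [ 0.461 -0.012  0.06 ]
fence-stop inner [0.462 0.041 0.06 ]
stop end [0.516 0.05  0.06 ]
stop outer [0.516 0.066 0.06 ]
ply TR [ 0.588 -0.021  0.012]
plyTL [0.572 0.105 0.012]
plyBR [ 0.42  -0.019  0.012]
plyBL [0.408 0.082 0.012]
ply cam BR [ 0.54  -0.025  0.012]
screw tip [ 0.502 -0.548  0.   ]
screwh [ 0.427 -0.344  0.015]
glue [ 0.768 -0.132  0.1  ]
```

```bash
cat >> h.py <<'E'
def tool():
    s=robot.get_state(); return s["eef_pos"],R.from_quat(s["ee_rot"])
def mat(y,x):  # tool y (approach) and x (jaw) in world
    y=np.array(y,float);y/=np.linalg.norm(y);x=np.array(x,float);x-=y*(x@y);x/=np.linalg.norm(x)
    return R.from_matrix(np.c_[x,y,np.cross(x,y)])
def row(p,r,p0,r0):  # target TCP pose -> shift cm, rotvec deg
    return np.round(r0.inv().apply(np.array(p)-p0)*100,2).tolist(),np.round(np.degrees((r0.inv()*r).as_rotvec()),1).tolist()
E
python3 - <<'E'
from h import *
p,r=tool(); print(np.round(r.as_matrix(),3))
w=vision.snapshot("wrist"); o,d=ray(w,w["cx"],w["cy"])
print("cam in tool",r.inv().apply(o-p), "fwd",r.inv().apply(d),"right",r.inv().apply(np.array(w["world_to_cam"])[0,:3]))
a=np.radians(97);fx=np.array([np.cos(a),np.sin(a),0]);fy=np.array([-np.sin(a),np.cos(a),0])
for sg in (1,-1):
  rr=mat([0,0,-1],sg*fy); print(sg,row([.50,-.05,.38],rr,p,r), "cam fwd world",rr.apply(r.inv().apply(d)))
E
```

```text
[[ 0.31  -0.    -0.951]
 [ 0.951 -0.     0.31 ]
 [-0.    -1.    -0.   ]]
cam in tool [ 1.27602068e-04 -1.48673231e-01  6.74707846e-02] fwd [-6.53315170e-04  9.70287917e-01 -2.41952332e-01] right [ 9.99999532e-01  4.61213265e-04 -8.50602286e-04]
1 ([-59.28, -14.41, -49.09], [-0.0, -115.0, -0.0]) cam fwd world [-0.02883813  0.24022848 -0.97028792]
-1 ([-59.28, -14.41, -49.09], [0.0, 65.0, -0.0]) cam fwd world [ 0.02883813 -0.24022848 -0.97028792]
```

Run:
```python
from h import *
p,r=tool()
a=np.radians(97);fy=np.array([-np.sin(a),np.cos(a),0])
print(row([.53,-.01,.30],mat([0,0,-1],-fy),p,r))
```

```text
([-54.54, -6.41, -50.7], [0.0, 65.0, -0.0])
```

Call:
carry_out(
  targets=[
    [9.0,[-4.5,-7,-4.2],[0,5,0]],
    [9.0,[-9,-7,-8.4],[0,11,0]],
    [9.0,[-13.5,-7,-12.6],[0,16,0]],
    [9.0,[-18,-7,-16.8],[0,22,0]],
    [9.0,[-22.5,-7,-21],[0,27,0]],
    [9.0,[-27,-7,-25],[0,32,0]],
    [9.0,[-31.5,-7,-29.4],[0,38,0]],
    [9.0,[-36,-7,-33.6],[0,43,0]],
    [9.0,[-40.5,-7,-37.8],[0,49,0]],
    [9.0,[-45,-6.5,-42],[0,54,0]],
    [9.0,[-50,-6.5,-46.5],[0,60,0]],
    [9.0,[-54.5,-6.4,-50.7],[0,65,0]],
  ],
)

```text
time_s: 3.3
eef_pos: [0.523, 0.0049, 0.3005]
ee_rot: [-0.706, -0.042, 0.041, 0.706]
contact_force: [1.1, 1.3, 0.1]
width: 0.0898
```

Run:
```python
from h import *
p,r=tool(); print(p,np.round(r.as_matrix(),3).tolist(),robot.get_state()["joints"])
w=vision.snapshot("wrist"); cv2.imwrite("pics/w1.png",cv2.resize(w["img"],(800,600),interpolation=cv2.INTER_CUBIC)); np.save("w1.npy",w,allow_pickle=True)
```

```text
[0.52300693 0.0049022  0.30051569] [[0.993, 0.001, -0.118], [0.118, 0.0, 0.993], [0.001, -1.0, -0.0]] [-3.52262669e-02  1.71943780e-02  2.04516382e+00  8.70555395e-05
  1.07848762e+00 -1.53453155e-01]
```

View pics/w1.png

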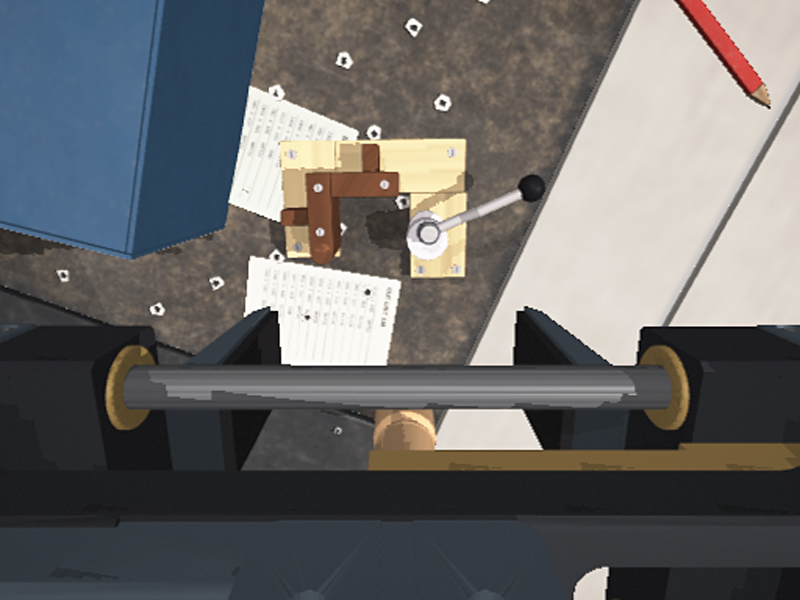

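Run:
```python
from h import *
w=np.load("w1.npy",allow_pickle=True).item(); k=1.5625
P=lambda x,y,z:np.round(at_z(w,x/k,y/k,z)[:2],4)
for n,x,y,z in [("knob",532,187,.062),("pivot",428,233,.062),("plyTR",467,139,.012),("plyBRcam",467,276,.012),("plyTL",281,141,.012),("plyBL",287,257,.012),
 ("stopR",399,195,.06),("stop-fence inner",341,197,.06),("fence nose",325,263,.06),("stopTR",397,172,.06),("legtop",408,432,.19)]:
    print(n,P(x,y,z))
```

```text
knob [0.6259 0.0714]
pivot [0.5473 0.0246]
plyTR [0.5748 0.1057]
plyBRcam [ 0.594 -0.018]
plyTL [0.4103 0.0846]
plyBL [ 0.422  -0.0197]
stopR [0.5199 0.0524]
stop-fence inner [0.473  0.0452]
fence nose [ 0.4644 -0.011 ]
stopTR [0.5161 0.0703]
legtop [ 0.5408 -0.0832]
```

```bash
cat >> h.py <<'E'
PSI=np.radians(97.5); FX=np.array([np.cos(PSI),np.sin(PSI),0]); FY=np.array([-np.sin(PSI),np.cos(PSI),0]); O=np.array([.4972,.0209,0]); Z=np.array([0,0,1.])
def F(x,y,z): return O+FX*x/1000+FY*y/1000+Z*z/1000   # mm in fixture frame -> world
def inF(p): q=np.array(p)-O; return np.round(np.array([q@FX,q@FY,q[2]])*1000,1)
def lean(deg,yaw=0):
    f=R.from_rotvec([0,0,np.radians(yaw)]).apply(FX); t=np.radians(deg); return mat(np.sin(t)*f-np.cos(t)*Z, np.cross(f,Z))
E
python3 - <<'E'
from h import *
p,r=tool(); print(inF(p), inF([.552,-.1585,0]))
for q,l in [(F(-150,-31,300),0),(F(-265,-31,300),30),(F(-265,-31,100),30),(F(-262,-31,34),30)]: print(q,row(q,lean(l),p,r))
E
```

```text
[-24.3 -25.2 300.6] [-185.   -30.9    0. ]
[ 0.54751372 -0.12377042  0.3       ] ([0.82, 0.08, -12.55], [0.1, -1.1, 0.1])
[ 0.56252423 -0.23778658  0.3       ] ([1.04, 0.1, -24.05], [30.1, -1.0, 0.4])
[ 0.56252423 -0.23778658  0.1       ] ([1.0, 20.1, -24.02], [30.1, -1.0, 0.4])
[ 0.56213265 -0.23481224  0.034     ] ([0.99, 26.7, -23.71], [30.1, -1.0, 0.4])
```

Call:
carry_out(
  targets=[
    [9.0,[0.4,0,-4],[0,-1,0]],
    [9.0,[0.8,0,-8],[0,-1,0]],
    [9.0,[0.8,0,-12],[6,-1,0]],
    [9.0,[0.9,0,-16],[14,-1,0]],
    [9.0,[1,0,-20],[22,-1,0]],
    [9.0,[1,0,-23],[30,-1,0.4]],
    [2.4,[1,0,-23],[30,-1,0.4]],
    [2.4,[1,0,-23],[30,-1,0.4]],
    [2.4,[1,0,-23],[30,-1,0.4]],
    [2.4,[1,0,-23],[30,-1,0.4]],
  ],
)

```text
time_s: 4.6
eef_pos: [0.5603, -0.2191, 0.3007]
ee_rot: [-0.499, -0.035, 0.062, 0.864]
contact_force: [-0.6, 0.1, 0.5]
width: 0.0531
```

Run:
```python
from h import *
p,r=tool(); print(inF(p),np.round(r.as_matrix(),3).tolist(),robot.get_state()["joints"],robot.get_state()["width"])
for q in [F(-262,-31,150),F(-262,-31,34)]: print(row(q,lean(30),p,r))
w=vision.snapshot("wrist"); cv2.imwrite("pics/w2.png",w["img"]); 
leg=np.array([.552,-.1585])
print("proj legtop",proj(w,[*leg,.19]),"base",proj(w,[*leg,0.]))
for c in ["wrist","top","scene"]:
    s=vision.snapshot(c)
    for x in finder.boxes_of("turned_leg",c)[:2]: print(c,np.round(np.array(x["bbox"])*[512,384,512,384]),x["confidence"], proj(s,[*leg,.095]))
```

```text
[-246.2  -31.2  300.7] [[0.99, -0.072, -0.121], [0.141, 0.494, 0.858], [-0.002, -0.866, 0.499]] [-0.56777192  0.3005611   1.77777541  0.3914474   1.43436032 -0.83611516] 0.053094896764323524
([-0.01, 12.27, -8.89], [0.0, 0.5, -0.4])
([0.01, 22.32, -14.69], [0.0, 0.5, -0.4])
proj legtop [253.93529833 184.64277298] base [254.08154955 217.67819782]
wrist [254. 200.  45.  61.] 0.65 [254.04098245 205.07748078]
top [275. 225.  25.  27.] 0.61 [276.58821739 222.94575935]
scene [251. 198.  17.  64.] 0.78 [251.68901284 196.77550651]
```

View pics/w2.png

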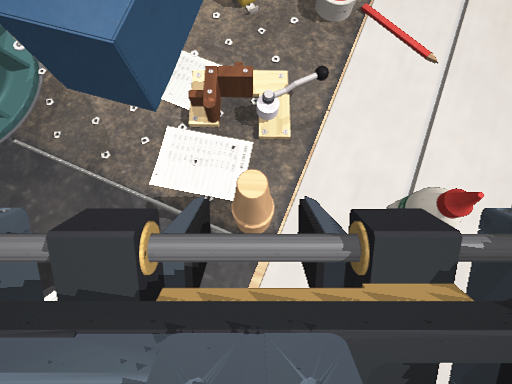

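Call:
carry_out(
  targets=[
    [2.4,[0,4,-4],[0,0,0]],
    [2.4,[0,8,-7],[0,0,0]],
    [2.4,[0,12.3,-8.9],[0,0,0]],
    [2.4,[0,16,-11],[0,0,0]],
    [2.4,[0,19,-12.7],[0,0,0]],
    [2.4,[0,20,-13.3],[0,0,0]],
    [2.4,[0,20,-13.3],[0,0,0]],
  ],
)

```text
time_s: 5.82
eef_pos: [0.5619, -0.2352, 0.0606]
ee_rot: [-0.499, -0.034, 0.061, 0.864]
contact_force: [-0.8, 1.0, 0.1]
width: 0.0237
```

Run:
```python
from h import *
p,r=tool(); print(inF(p),np.round(r.as_matrix(),3).tolist(),robot.get_state()["contact_force"],robot.get_state()["width"])
print(row(F(-262,-31,34),lean(30),p,r))
s=vision.snapshot("scene"); cv2.imwrite("pics/s2.png",cv2.resize(s["img"][120:270,160:360],(800,600),interpolation=cv2.INTER_CUBIC))
```

```text
[-262.4  -30.7   60.6] [[0.99, -0.072, -0.119], [0.139, 0.495, 0.858], [-0.003, -0.866, 0.5]] [-0.75859507  1.01051856  0.11656174] 0.02372483152697729
([0.04, 2.32, -1.3], [-0.0, 0.4, -0.4])
```

View pics/s2.png

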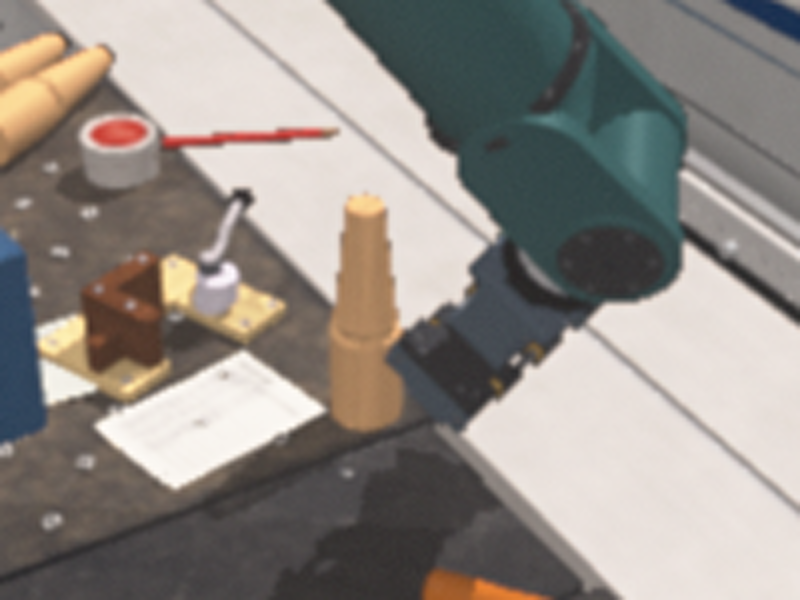

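Call:
carry_out(
  targets=[
    [2.4,[0,0.8,-0.4],[0,0,0]],
    [2.4,[0,1.6,-0.9],[0,0,0]],
    [2.4,[0,2.3,-1.3],[0,0,0]],
    [2.4,[0,2.3,-1.3],[0,0,0]],
  ],
)

```text
time_s: 6.38
eef_pos: [0.5614, -0.2347, 0.0334]
ee_rot: [-0.499, -0.034, 0.061, 0.864]
contact_force: [-0.0, 0.4, 0.3]
width: 0.024
```

Run:
```python
from h import *
p,r=tool(); print(inF(p),robot.get_state()["contact_force"],robot.get_state()["width"])
s=vision.snapshot("top")
for n in ["glue_bottle","turned_leg"]: print([(np.round(np.array(x["bbox"])*[512,384,512,384]).tolist(),round(x["confidence"],2)) for x in finder.boxes_of(n,"top")[:2]])
for x,y in [(-240,-31),(-190,-18),(-140,-4),(-90,-4)]: print(row(F(x,y,34),r,p,r)[0])
```

```text
[-261.8  -30.3   33.4] [-0.02426417  0.42872495  0.34281874] 0.024005904685317325
[([265.0, 144.0, 27.0, 31.0], 0.66)]
[([275.0, 226.0, 20.0, 23.0], 0.74)]
[0.09, 1.04, 1.92]
[-1.16, 3.55, 6.25]
[-2.52, 6.06, 10.59]
[-2.47, 8.57, 14.92]
```

Call:
carry_out(
  targets=[
    [2.4,[0,0.5,0.9],[0,0,0]],
    [2.4,[0,0.9,1.6],[0,0,0]],
    [2.4,[0.05,1.1,2.0],[0,0,0]],
    [2.4,[0.05,1.3,2.4],[0,0,0]],
    [2.4,[0,1.5,2.8],[0,0,0]],
    [2.4,[-0.05,1.75,3.2],[0,0,0]],
    [2.4,[-0.15,2.0,3.6],[0,0,0]],
    [2.4,[-0.3,2.25,4.0],[0,0,0]],
    [2.4,[-0.3,2.25,4.0],[0,0,0]],
  ],
)

```text
time_s: 7.65
eef_pos: [0.5522, -0.1896, 0.0347]
ee_rot: [-0.499, -0.034, 0.061, 0.864]
contact_force: [0.9, -0.8, 0.2]
width: 0.0239
```

```bash
cat > chk.py <<'E'
from h import *
p,r=tool(); st=robot.get_state(); print("tcp F",inF(p),st["contact_force"].round(1),st["width"],"t",st["time_s"])
for c in ["top","scene","wrist"]:
    s=vision.snapshot(c); cv2.imwrite("pics/last_%s.png"%c,s["img"])
    for x in finder.trace("turned_leg",c)[:1]:
        b=np.array(x["bbox"])*[512,384,512,384]; print(c,b.round(1).tolist(),round(x["confidence"],2))
        if c=="scene": # top centre of leg
            print("  top rim ->",inF(at_z(s,b[0],b[1]-b[3]/2+2,.19)),"bottom->",inF(at_z(s,b[0],b[1]+b[3]/2,0)+.028*np.array([.71,.7,0])))
E
python3 chk.py
```

```text
tcp F [-215.9  -27.1   34.7] [ 0.9 -0.8  0.2] 0.02394207706741351 t 7.65
top [269.3, 226.6, 21.1, 23.5] 0.67
scene [247.1, 196.3, 13.8, 58.6] 0.84
  top rim -> [-170.7  -28.   190. ] bottom-> [-169.3  -27.7    0. ]
wrist [254.9, 104.8, 162.5, 209.6] 0.58
```

Call:
carry_out(
  targets=[
    [2.4,[-0.2,0.33,0.58],[0,0,0]],
    [2.4,[-0.4,0.67,1.15],[0,0,0]],
    [2.4,[-0.6,1.0,1.73],[0,0,0]],
    [2.4,[-0.8,1.33,2.3],[0,0,0]],
    [2.4,[-1.0,1.67,2.9],[0,0,0]],
    [2.4,[-1.2,2.0,3.45],[0,0,0]],
    [2.4,[-1.4,2.33,4.0],[0,0,0]],
    [2.4,[-1.6,2.67,4.6],[0,0,0]],
    [2.4,[-1.8,3.0,5.2],[0,0,0]],
    [2.4,[-2.0,3.33,5.77],[0,0,0]],
    [2.4,[-2.2,3.67,6.33],[0,0,0]],
    [2.4,[-2.4,4.0,6.9],[0,0,0]],
  ],
)

```text
time_s: 9.45
eef_pos: [0.5173, -0.1139, 0.0345]
ee_rot: [-0.499, -0.034, 0.061, 0.864]
contact_force: [1.1, -1.2, -0.4]
width: 0.0242
```

```bash
python3 chk.py; python3 -c "
import cv2; cv2.imwrite('pics/v5.png',cv2.resize(cv2.imread('pics/last_top.png')[190:300,150:300],(750,550),interpolation=cv2.INTER_CUBIC))"
```

```text
tcp F [-136.3   -2.4   34.5] [ 1.1 -1.2 -0.4] 0.024172352630929088 t 9.45
top [242.4, 239.8, 22.0, 22.4] 0.54
scene [223.2, 190.9, 17.2, 56.4] 0.56
  top rim -> [-99.   -4.3 190. ] bottom-> [-88.6  -7.7   0. ]
wrist [253.9, 104.4, 159.6, 208.7] 0.63
```

View pics/v5.png

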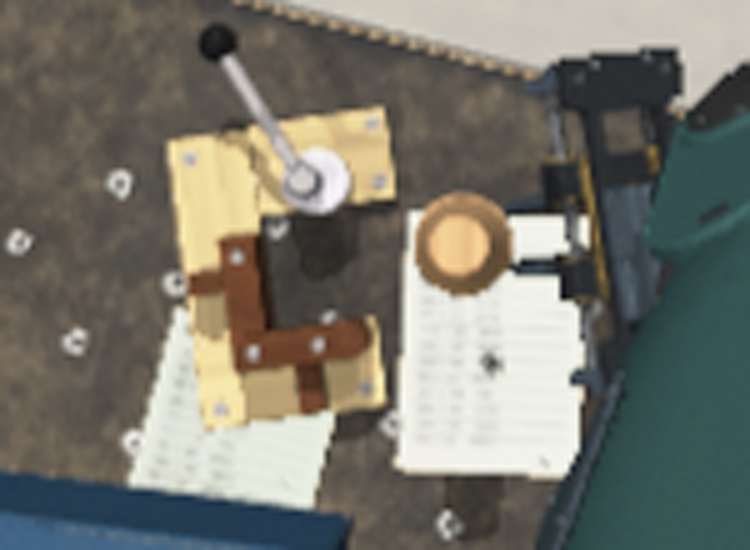

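Call:
carry_out(
  targets=[
    [2.4,[0,0.3,0.52],[0,0,0]],
    [2.4,[0,0.6,1.04],[0,0,0]],
    [2.4,[0,0.9,1.56],[0,0,0]],
    [2.4,[0,1.2,2.08],[0,0,0]],
    [2.4,[0,1.5,2.6],[0,0,0]],
    [2.4,[0,1.8,3.1],[0,0,0]],
    [2.4,[0,2.1,3.63],[0,0,0]],
    [2.4,[0,2.4,4.15],[0,0,0]],
    [2.4,[0,2.7,4.7],[0,0,0]],
    [2.4,[0,3.0,5.2],[0,0,0]],
    [2.4,[0,3.0,5.2],[0,0,0]],
  ],
)

```text
time_s: 11.12
eef_pos: [0.5089, -0.0544, 0.0345]
ee_rot: [-0.499, -0.034, 0.061, 0.864]
contact_force: [0.7, 0.5, 0.2]
width: 0.0236
```

```bash
python3 chk.py
```

```text
tcp F [-76.2  -1.8  34.5] [0.7 0.5 0.2] 0.02364671820841314 t 11.125
top [222.5, 242.6, 20.4, 24.3] 0.58
scene [207.2, 184.9, 17.1, 56.0] 0.88
  top rim -> [-38.3  -0.6 190. ] bottom-> [-26.2  -1.1   0. ]
wrist [249.8, 103.9, 160.9, 207.8] 0.57
```

Call:
carry_out(
  targets=[
    [2.4,[0,0.2,0.35],[0,0,0]],
    [2.4,[0,0.4,0.7],[0,0,0]],
    [2.4,[0,0.6,1.05],[0,0,0]],
    [2.4,[0,0.8,1.4],[0,0,0]],
    [2.4,[0,1.0,1.73],[0,0,0]],
    [2.4,[0,1.2,2.08],[0,0,0]],
    [2.4,[0,1.35,2.33],[0,0,0]],
    [2.4,[0,1.35,2.33],[0,0,0]],
  ],
)

```text
time_s: 12.42
eef_pos: [0.5054, -0.0281, 0.0345]
ee_rot: [-0.499, -0.034, 0.061, 0.864]
contact_force: [-0.9, -1.7, -0.1]
width: 0.0241
```

```bash
python3 chk.py
```

```text
tcp F [-49.7  -1.7  34.5] [-0.9 -1.7 -0.1] 0.024141410713003787 t 12.425
top [211.6, 243.5, 22.9, 23.3] 0.62
scene [202.8, 181.9, 13.2, 57.6] 0.9
  top rim -> [-12.1  -9.7 190. ] bottom-> [-7.  -1.3  0. ]
wrist [252.2, 106.8, 166.0, 211.6] 0.62
```

Not clearly at the stop yet; creep on in 1–2 mm steps.

Call:
carry_out(
  targets=[
    [2.4,[0,0.05,0.09],[0,0,0]],
    [2.4,[0,0.1,0.17],[0,0,0]],
    [2.4,[0,0.15,0.26],[0,0,0]],
    [2.4,[0,0.2,0.35],[0,0,0]],
    [2.4,[0,0.2,0.35],[0,0,0]],
  ],
)

```text
time_s: 13.35
eef_pos: [0.506, -0.0265, 0.0346]
ee_rot: [-0.501, -0.035, 0.061, 0.863]
contact_force: [-2.6, -26.4, 2.6]
width: 0.0238
```

```bash
python3 chk.py;  python3 -c "
import cv2; cv2.imwrite('pics/v6.png',cv2.resize(cv2.imread('pics/last_top.png')[190:290,150:270],(720,600),interpolation=cv2.INTER_CUBIC))"
```

```text
tcp F [-48.1  -2.6  34.6] [ -2.6 -26.4   2.6] 0.023797031970877666 t 13.35
top [212.8, 243.6, 23.9, 21.2] 0.79
scene [201.3, 181.2, 11.7, 57.6] 0.85
  top rim -> [ -5.4  -9.9 190. ] bottom-> [-0.5 -1.   0. ]
wrist [250.8, 105.9, 167.8, 211.9] 0.87
```

View pics/v6.png

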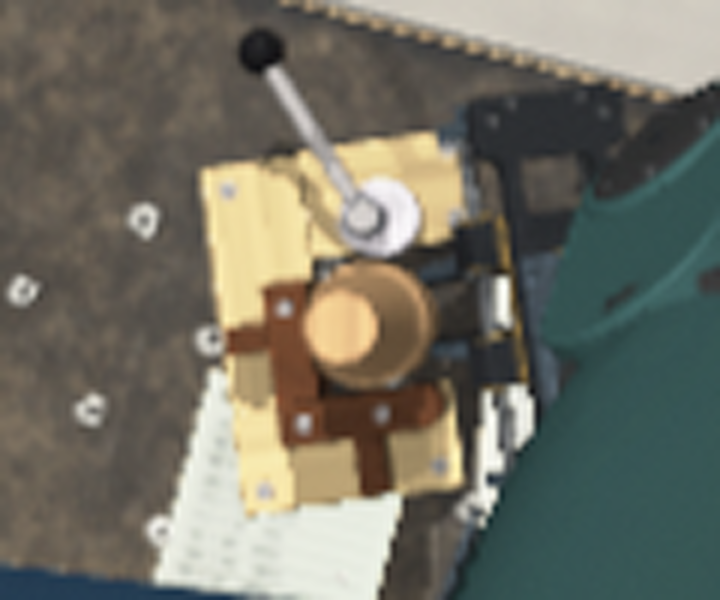

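Call:
carry_out(
  targets=[
    [2.4,[0,-0.3,-0.5],[0,0,0]],
    [2.4,[0,-1,-1.73],[0,0,0]],
    [2.4,[0,-2.5,-4.3],[0,0,0]],
    [2.4,[0,-4,-6.93],[0,0,0]],
    [2.4,[0,-4,-6.93],[0,0,0]],
    [0,[0,-8,-4.6],[0,0,0]],
    [0,[0,-12,-2.3],[0,0,0]],
    [0,[0,-16,0],[0,0,0]],
    [0,[0,-20,2.3],[0,0,0]],
    [0,[0,-24,4.6],[0,0,0]],
    [0,[0,-26,5.8],[0,0,0]],
    [0,[0,-26,5.8],[0,0,0]],
  ],
)

```text
time_s: 15.15
eef_pos: [0.5168, -0.1029, 0.29]
ee_rot: [-0.499, -0.035, 0.061, 0.864]
contact_force: [-0.5, -0.5, 0.6]
width: 0.0006
```

```bash
cat > lev.py <<'E'
from h import *
def pose(phi,d,z,rad=88):  # finger centre behind knob at lever angle phi deg (fixture), d mm back
    a=np.radians(phi); t=np.array([-np.sin(a),np.cos(a)]); c=np.array([-3,-52])+rad*np.array([np.cos(a),np.sin(a)])+d*t
    return F(c[0],c[1],z), lean(0,phi+90)   # tool z along t
E
python3 - <<'E'
from lev import *
p,r=tool(); st=robot.get_state();print(inF(p),st["joints"].round(2),st["contact_force"])
q,rr=pose(-66,42,290); print(inF(q),row(q,rr,p,r), rr.as_matrix().round(2).tolist())
s=vision.snapshot("top"); K=[x for x in finder.boxes_of("lever_knob","top")]; print([np.round(np.array(x["bbox"])*[512,384,512,384]) for x in K], proj(s,F(33,-134,62)))
E
python3 chk.py
```

```text
[-125.3   -3.3  290. ] [-0.44  0.17  1.97  0.44  1.34 -0.76] [-0.49539871 -0.47925389  0.60148024]
[  71.2 -115.3  290. ] ([11.39, 9.75, 16.93], [-29.5, -22.9, 6.1]) [[0.85, 0.0, -0.52], [0.52, 0.0, 0.85], [0.0, -1.0, 0.0]]
[array([206., 215.,  31.,  37.])] [193.1382076  197.62785083]
tcp F [-125.    -2.5  287.8] [ 0.1 -0.7  0. ] 0.0008421884226382234 t 15.25
top [210.4, 244.0, 21.7, 22.9] 0.61
scene [204.3, 180.7, 17.4, 56.9] 0.8
  top rim -> [-12.4 -16.1 190. ] bottom-> [ -5.4 -10.2   0. ]
wrist [253.6, 148.7, 44.7, 87.2] 0.72
```

Call:
carry_out(
  targets=[
    [0,[2.3,2,3.4],[-6,-4.6,1.2]],
    [0,[4.6,4,6.8],[-12,-9.2,2.4]],
    [0,[6.9,6,10.2],[-18,-13.8,3.6]],
    [0,[9.2,8,13.6],[-24,-18.4,4.8]],
    [0,[11.4,9.8,16.9],[-29.5,-22.9,6.1]],
    [0,[11.4,9.8,16.9],[-29.5,-22.9,6.1]],
    [0,[11.4,9.8,16.9],[-29.5,-22.9,6.1]],
  ],
)

```text
time_s: 16.42
eef_pos: [0.6017, 0.1062, 0.2876]
ee_rot: [-0.68, -0.191, 0.193, 0.681]
contact_force: [-0.3, 0.6, 0.3]
width: 0.0003
```

```bash
python3 chk.py
python3 - <<'E'
from lev import *
p,r=tool(); st=robot.get_state();print(st["joints"].round(2))
for z in (110,62): q,rr=pose(-66,42,z); print(row(q,rr,p,r))
a=cv2.imread('pics/last_scene.png')[140:230,160:260]; b=cv2.imread("pics/last_wrist.png")
cv2.imwrite("pics/v7.png",np.hstack([cv2.resize(a,(400,360),interpolation=cv2.INTER_CUBIC),cv2.resize(b[0:384,100:512],(386,360))]))
E
```

```text
tcp F [  70.9 -114.8  287.6] [-0.3  0.6  0.3] 0.0003475711866420255 t 16.425
top [211.9, 244.2, 26.5, 21.0] 0.55
scene [203.7, 182.5, 19.7, 58.2] 0.75
  top rim -> [-15.7 -10.  190. ] bottom-> [-12.8   0.6   0. ]
wrist [133.7, 190.7, 98.9, 67.3] 0.56
[ 0.13  0.18  1.89  0.    1.07 -0.41]
([0.1, 17.81, 0.05], [-0.1, -0.1, -0.1])
([0.1, 22.61, 0.04], [-0.1, -0.1, -0.1])
```

View pics/v7.png

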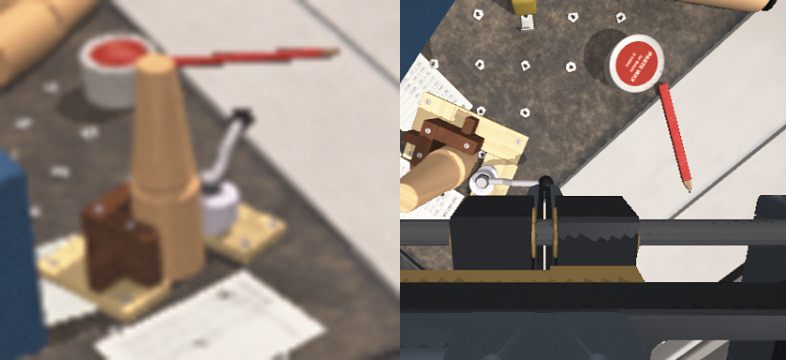

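Run:
```python
from lev import *
w=vision.snapshot("wrist"); s=vision.snapshot("scene")
p,r=tool(); q,_=pose(-66,0,62,90)
print("knob exp",proj(w,q),"below tip",proj(w,[p[0],p[1],.062]))
u,v=100+(545-400)/386*412, 182/360*384; print("knob seen",u,v,inF(at_z(w,u,v,.062)))
u,v=100+(483-400)/386*412, 182/360*384; print("pivot seen",u,v,inF(at_z(w,u,v,.065)))
print("leg top",inF(at_z(s,199,155.8,.19)))
```

```text
knob exp [256.13103517 195.07053704] below tip [254.04126793 163.68226327]
knob seen 254.76683937823833 194.13333333333333 [  34.  -132.1   62. ]
pivot seen 188.59067357512953 194.13333333333333 [  0.4 -53.7  65. ]
leg top [ -5.7   0.6 190. ]
```

Call:
carry_out(
  targets=[
    [0,[0.1,5,0],[0,0,0]],
    [0,[0.1,10,0],[0,0,0]],
    [0,[0.1,15,0],[0,0,0]],
    [0,[0.1,19,0],[0,0,0]],
    [0,[0.1,22,0],[0,0,0]],
    [0,[0.1,22.6,0],[0,0,0]],
    [0,[0.1,22.6,0],[0,0,0]],
  ],
)

```text
time_s: 17.7
eef_pos: [0.6028, 0.107, 0.0626]
ee_rot: [-0.68, -0.191, 0.192, 0.681]
contact_force: [0.7, -0.0, 0.5]
width: 0.0004
```

Run:
```python
from lev import *
p,r=tool(); print(inF(p),robot.get_state()["contact_force"])
for phi,d in [(-66,32),(-68,27),(-76,27),(-84,27),(-92,27),(-100,27),(-108,27),(-116,27),(-124,27),(-132,27),(-140,27),(-145,27),(-150,27),(-153,27)]: q,rr=pose(phi,d,62); print(phi,d,row(q,rr,p,r))
```

```text
[  71.5 -115.9   62.6] [ 0.73929509 -0.02273529  0.49117061]
-66 32 ([-0.07, 0.06, -1.01], [-0.1, -0.1, -0.1])
-68 27 ([0.02, 0.05, -1.82], [-0.1, 1.9, -0.1])
-76 27 ([0.27, 0.05, -3.08], [-0.1, 9.9, -0.1])
-84 27 ([0.34, 0.05, -4.36], [-0.1, 17.9, -0.1])
-92 27 ([0.23, 0.05, -5.64], [-0.1, 25.9, -0.1])
-100 27 ([-0.06, 0.04, -6.89], [-0.1, 33.9, -0.1])
-108 27 ([-0.52, 0.04, -8.09], [-0.1, 41.9, -0.1])
-116 27 ([-1.14, 0.04, -9.22], [-0.1, 49.9, -0.1])
-124 27 ([-1.91, 0.04, -10.24], [-0.1, 57.9, -0.1])
-132 27 ([-2.82, 0.04, -11.15], [-0.1, 65.9, -0.1])
-140 27 ([-3.84, 0.04, -11.93], [-0.1, 73.9, -0.1])
-145 27 ([-4.53, 0.04, -12.34], [-0.1, 78.9, -0.1])
-150 27 ([-5.25, 0.04, -12.68], [-0.1, 83.9, -0.1])
-153 27 ([-5.7, 0.04, -12.86], [-0.1, 86.9, -0.1])
```

Call:
carry_out(
  targets=[
    [0,[-0.05,0,-1],[0,0,0]],
    [0,[0,0,-1.8],[0,2,0]],
    [0,[0.25,0,-3.1],[0,10,0]],
    [0,[0.35,0,-4.35],[0,18,0]],
    [0,[0.25,0,-5.65],[0,26,0]],
    [0,[-0.05,0,-6.9],[0,34,0]],
    [0,[-0.5,0,-8.1],[0,42,0]],
    [0,[-1.15,0,-9.2],[0,50,0]],
    [0,[-1.9,0,-10.25],[0,58,0]],
    [0,[-1.9,0,-10.25],[0,58,0]],
  ],
)

```text
time_s: 18.95
eef_pos: [0.6403, 0.0087, 0.0625]
ee_rot: [-0.688, 0.163, -0.162, 0.688]
contact_force: [-0.1, 0.2, 0.1]
width: 0.0
```

Run:
```python
from lev import *
p,r=tool(); print(inF(p),robot.get_state()["contact_force"],robot.get_state()["moment"])
for phi,d in [(-128,27),(-132,27),(-136,27),(-140,27),(-145,27),(-150,27),(-153,27)]: q,rr=pose(phi,d,62); print(phi,d,row(q,rr,p,r))
t=vision.snapshot("top"); cv2.imwrite("pics/v8.png",cv2.resize(t["img"][170:290,150:290],(700,600),interpolation=cv2.INTER_CUBIC))
```

```text
[ -30.7 -140.2   62.5] [-0.14558831  0.20892223  0.13120813] [-0.07867603  0.06615027  0.02283286]
-128 27 ([0.1, 0.05, -0.55], [-0.0, 3.9, -0.1])
-132 27 ([0.23, 0.05, -1.19], [-0.0, 7.9, -0.1])
-136 27 ([0.31, 0.05, -1.82], [-0.0, 11.9, -0.1])
-140 27 ([0.34, 0.05, -2.46], [-0.0, 15.9, -0.1])
-145 27 ([0.32, 0.05, -3.27], [-0.0, 20.9, -0.1])
-150 27 ([0.24, 0.05, -4.06], [-0.0, 25.9, -0.1])
-153 27 ([0.15, 0.05, -4.54], [-0.0, 28.9, -0.1])
```

View pics/v8.png

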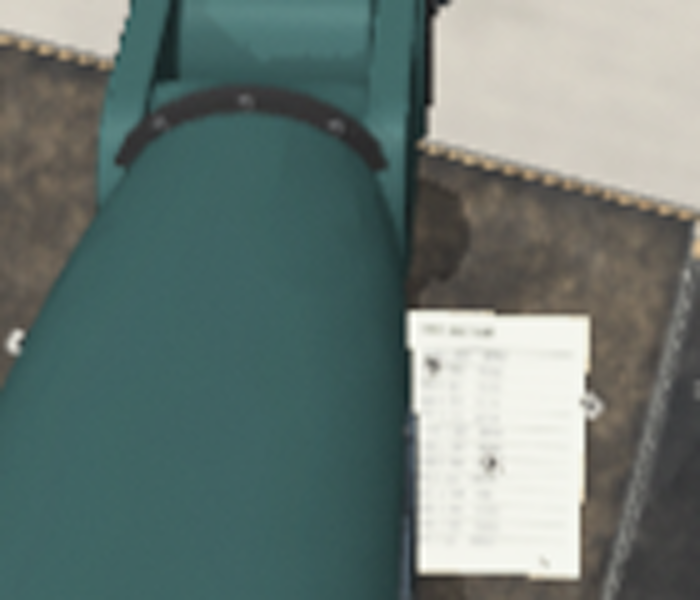

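Call:
carry_out(
  targets=[
    [0,[0.1,0,-0.55],[0,4,0]],
    [0,[0.23,0,-1.2],[0,8,0]],
    [0,[0.3,0,-1.8],[0,12,0]],
    [0,[0.34,0,-2.45],[0,16,0]],
    [0,[0.32,0,-3.27],[0,21,0]],
    [0,[0.32,0,-3.27],[0,21,0]],
  ],
)

```text
time_s: 19.75
eef_pos: [0.6292, -0.0212, 0.0625]
ee_rot: [-0.647, 0.284, -0.285, 0.648]
contact_force: [4.2, -1.0, -1.2]
width: 0.0003
```

Run:
```python
from lev import *
p,r=tool(); print(inF(p),robot.get_state()["contact_force"],robot.get_state()["moment"])
for phi,d in [(-145,27),(-148,27),(-150,27),(-153,27),(-156,27)]: q,rr=pose(phi,d,62); print(phi,d,row(q,rr,p,r))
w=vision.snapshot("wrist");t=vision.snapshot("scene"); cv2.imwrite("pics/v9.png",np.hstack([cv2.resize(t["img"][130:240,150:260],(400,400),interpolation=cv2.INTER_CUBIC),cv2.resize(w["img"][0:300,0:400],(400,300)).repeat(1,0)[:,:].copy() if 0 else cv2.resize(w["img"][0:384,0:384],(400,400))]))
```

```text
[ -58.9 -125.4   62.5] [ 4.17433912 -0.96722884 -1.16953902] [-0.15601056 -0.6540819   0.08525904]
-145 27 ([0.01, 0.05, -0.11], [-0.1, 0.0, -0.0])
-148 27 ([0.14, 0.05, -0.57], [-0.1, 3.0, -0.0])
-150 27 ([0.21, 0.05, -0.88], [-0.1, 5.0, -0.0])
-153 27 ([0.3, 0.05, -1.36], [-0.1, 8.0, -0.0])
-156 27 ([0.36, 0.05, -1.84], [-0.1, 11.0, -0.0])
```

View pics/v9.png

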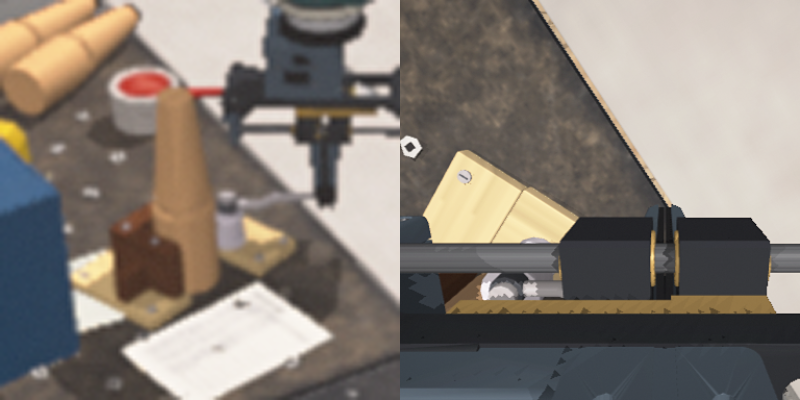

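Call:
carry_out(
  targets=[
    [0,[0.05,0,-0.3],[0,1.5,0]],
    [0,[0.14,0,-0.57],[0,3,0]],
    [0,[0.21,0,-0.88],[0,5,0]],
    [0,[0.21,0,-0.88],[0,5,0]],
  ],
)

```text
time_s: 20.35
eef_pos: [0.6243, -0.0284, 0.0626]
ee_rot: [-0.634, 0.312, -0.313, 0.635]
contact_force: [7.1, 0.1, -1.5]
width: 0.0005
```

Run:
```python
from lev import *
p,r=tool(); print(inF(p),robot.get_state()["contact_force"],robot.get_state()["moment"])
for phi,d in [(-150,27),(-152,27),(-154,27),(-157,27)]: q,rr=pose(phi,d,62); print(phi,d,row(q,rr,p,r))
```

```text
[ -65.5 -119.6   62.6] [ 7.11571624  0.08746725 -1.51728517] [-0.17019991 -1.12386405  0.12194288]
-150 27 ([0.01, 0.06, -0.03], [-0.1, 0.1, -0.0])
-152 27 ([0.09, 0.06, -0.34], [-0.1, 2.1, -0.0])
-154 27 ([0.17, 0.06, -0.65], [-0.1, 4.1, -0.0])
-157 27 ([0.27, 0.05, -1.12], [-0.1, 7.1, -0.0])
```

Call:
carry_out(
  targets=[
    [0,[0.04,0,-0.15],[0,1,0]],
    [0,[0.09,0,-0.3],[0,2,0]],
    [0,[0.09,0,-0.3],[0,2,0]],
  ],
)

```text
time_s: 20.72
eef_pos: [0.6239, -0.0301, 0.0628]
ee_rot: [-0.628, 0.323, -0.324, 0.63]
contact_force: [16.2, 8.9, -6.7]
width: 0.0004
```

Run:
```python
from lev import *
p,r=tool(); print(inF(p),robot.get_state()["contact_force"],robot.get_state()["moment"])
```

```text
[ -67.1 -118.9   62.8] [16.21336585  8.92094929 -6.72683711] [ 1.58749177 -2.5312877   0.05392674]
```

Call:
carry_out(
  targets=[
    [0,[0,0,1],[0,0,0]],
    [0,[0,0,3],[0,0,0]],
    [0,[0,-3,4],[0,0,0]],
    [0,[0,-8,5],[0,0,0]],
    [0,[0,-13,8],[0,0,0]],
    [0,[0,-18,12],[0,-8,0]],
    [0,[0,-22,16],[0,-16,0]],
    [0,[0,-24,20],[0,-24,0]],
    [0,[0,-24,24],[0,-32,0]],
    [0,[0,-24,27],[0,-32,0]],
    [0,[0,-24,27],[0,-32,0]],
  ],
)

```text
time_s: 22.1
eef_pos: [0.8425, 0.1273, 0.3007]
ee_rot: [-0.693, 0.139, -0.136, 0.694]
contact_force: [-1.0, 0.3, -0.4]
width: 0.0003
```

```bash
python3 chk.py
python3 - <<'E'
import cv2,numpy as np
a=cv2.imread('pics/last_scene.png')[130:230,150:250]; b=cv2.imread("pics/last_top.png")[190:290,150:250]
cv2.imwrite("pics/v10.png",np.hstack([cv2.resize(x,(400,400),interpolation=cv2.INTER_CUBIC) for x in (a,b)]))
E
```

```text
tcp F [  60.4 -356.3  300.7] [-1.   0.3 -0.4] 0.0002523969701872581 t 22.1
top [211.6, 244.2, 23.4, 23.4] 0.69
scene [201.6, 182.4, 17.1, 55.9] 0.82
  top rim -> [-15.   -1.2 190. ] bottom-> [-2.8 -0.2  0. ]
wrist [88.8, 283.5, 22.9, 13.9] 0.6
```

View pics/v10.png

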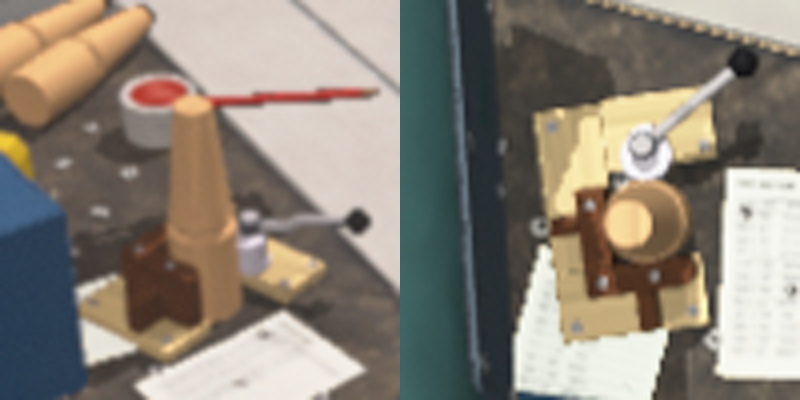

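Run:
```python
from h import *
t=vision.snapshot("top")
c=np.linspace(0,6.28,60)
for x,y in [(0,0),(-4,0),(0,-4)]:
    P=np.array([proj(t,F(x+28*np.cos(a),y+28*np.sin(a),h)) for a in c for h in (0,78)]); print((x,y),"right %.1f bottom %.1f top %.1f"%(P[:,0].max(),P[:,1].max(),P[:,1].min()))
print("seen right 222.5 bottom 255.8 top 234.5")
for n in ["grease_tin","tape_measure","glue_bottle","screwdriver"]: print(n,[np.round(np.array(x["bbox"])*[512,384,512,384]).tolist() for x in finder.boxes_of(n,"top")[:1]])
print(robot.get_state()["contact_force"],robot.get_state()["time_s"])
job.sign_off()
```

```text
(0, 0) right 222.7 bottom 254.3 top 233.6
(-4, 0) right 224.1 bottom 254.1 top 233.4
(0, -4) right 222.5 bottom 252.9 top 232.2
seen right 222.5 bottom 255.8 top 234.5
grease_tin []
tape_measure []
glue_bottle [[265.0, 146.0, 22.0, 31.0]]
screwdriver [[363.0, 261.0, 48.0, 28.0]]
[ 0.39973799 -1.03588044 -0.18183648] 22.65
the job is handed in; nothing more can be done
```

The leg is in the pocket against stop and fence, the cam lever is closed on it, and the job is handed in at 22.7 s.

I slid the leg upright into the pocket with two nearly closed fingertips, leaning the gripper back 30 degrees and pushing about 23 mm up. The push force rose to about 26 N when the leg met the end stop. I then backed off, swung the lever round with the closed fingers until the force jumped to about 18 N, which I took as its end stop, and moved the arm clear.

**Last checks:**
- **Leg position:** in the top view its edges fit the home position to within about 2 mm in x and 3–4 mm in y. The scene view puts its base at about (-3, 0) mm.
- **Disagreement:** the scene-view estimate from the leg's top rim was 15 mm off in x. That estimate was scattered throughout, so I gave it less weight; the pictures show the leg upright.
- **Lever:** about 1.6 rad from the top view.
- **Robot:** the force reading was about 1 N, the same as its noise, with the arm well clear of everything.
- **Bystanders:** the glue bottle was seen where it started. The screwdriver's box centre had shifted by about 10 pixels and was smaller. The arm never came near the screwdriver and I put this down to partial detection, but I did not confirm it. The tin and tape measure were not detected in the last top view because the arm blocked it. The last scene view showed the tin in place and part of the tape measure.

**Not measured:** the force between cam and leg. I inferred it from the lever reaching its end after the resistance rose.

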